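Clip the price ticket onto the honey crate

TASK

Price the crate of honey: squeeze open the yellow ticket clip on the ticket rail, lift it off and, still squeezed open and with its ticket facing outwards, lower it astride the top edge of the crate's far long board, a few centimetres short of the right-hand corner post (as seen from the robot), until it rests fully down on the edge. Still open and down on the edge, slide it gently along until it touches that post, then let it close there, without it riding up off the edge, so that it grips the board upright, and let go. Never press or shove it hard against the crate, do not touch the crate with the fingers, and leave the other tickets, jars and table things where they are.

Things in the scene. Friction and masses are not known exactly. Their poses are not given: they have to be found in the camera images.
- ticket_yellow: Yellow price ticket on a sprung clamp (reverse tweezers), 65 g. Origin: middle of the underside of its steel spring barrel (16 mm thick, 26 mm long in y), the jaws' roof, which rests on the board's edge. z up, y along the board, x out of the ticket's face. Two jaws, 26 mm wide in y, 12 mm apart when gripping, reach 30 mm below the origin; jaws and shanks lie within x = -17 to 17 mm.
- ticket_yellow_grip (a point): Midway between the ends of the clip's two levers (+x and -x side), 56 mm above its origin. Each ends in a rubber finger roll, 10 mm thick, 26 mm long along y. Over the rolls: 52 mm in x at rest, 36 mm squeezed fully open. Squeezing starts at 6 N and meets its stop at 11 N; each half then tilts 0.16 rad, the rolls are 59 mm above the origin, the jaw tips 24 mm apart.
- ticket_yellow_jaw (a joint): Opening of the yellow clip, angle of its -x half against its +x half: 0 when gripping a 12 mm board (the rail's or the crate's), 0.32 squeezed fully open, -0.08 shut on nothing. Let go, the spring shuts the jaws with about 10 N.
- ticket_yellow_face (a point): Middle of the yellow ticket's printed face, 20 mm from the clip's origin along its x and 8 mm below it. The ticket, 64 x 46 mm, is fixed outside the +x jaw and reaches from 31 mm below to 15 mm above the clip's origin.
- rail_top (a point): Middle of the top edge of the ticket rail: a fixed plywood strip 12 mm thick (x), 290 mm long (y), 45 mm deep, its edge 85 mm above the table. Yellow, red and green clips sit on it 90 mm apart, in any order, tickets facing its +x. Its end blocks (70 mm in x) rise 5 mm above the edge.
- crate: Fixed slatted wooden crate of honey, 240 (x) x 300 (y), boards 12 mm thick with tops at 85 mm, 24 mm square corner posts 107 mm tall. Origin: centre of its underside; x points to the far long board, y to the robot's left. Boards lie flush with the posts' outsides; the far board's top slat is 40 mm deep. Jars inside keep 45 mm off the far board and reach 98 mm above the table.
- crate_stop (a point): Where the far long board's top edge (mid-thickness, 85 mm above the table) meets the inner face of the right-hand (-y) corner post, which stands 22 mm above that edge. Axes as the crate: the free edge runs 252 mm from here along +y. A clip touching the post has its origin 13 mm from here along +y.
- ticket_red: Red ticket clip of the same make on the rail, leave it. Origin and axes as the yellow one.
- ticket_green: Green ticket clip of the same make on the rail, leave it. Origin and axes as the yellow one.
- honey0: Jar of honey in the crate, 68 mm across, 90 mm tall; origin at the centre of its base.
- honey1: Jar of honey like honey0.
- honey2: Jar of honey like honey0.
- honey3: Jar of honey like honey0.
- honey4: Jar of honey like honey0.
- honey5: Jar of honey like honey0.
- jam_jar: Jar of red jam on the table, 66 mm across, 85 mm tall; origin at the centre of its base.
- marmalade: Jar of marmalade on the table, 72 mm across, 75 mm tall; origin at the centre of its base.
- spoon_pot: White pot of wooden tasting spoons, 72 mm across, 140 mm tall with the spoons; origin at the centre of its base.
- dipper: Wooden honey dipper lying on the table, 150 mm long, 27 mm thick; origin under its middle.

How it is judged (in metres and radians):
On the way, in this order (a step that is already met when the one before it is completed fails the run):
1. the yellow clip is squeezed open while it still sits on the rail (value of joint ticket_yellow_jaw above 0.12 rad and distance of ticket_yellow from where it was at the start of the episode below 0.01 m), for 0.1 s.
2. the yellow clip is lifted clear of the rail, still squeezed open (value of joint ticket_yellow_jaw above 0.12 rad and height (world z) of ticket_yellow above 0.12 m), for 0.1 s.
3. the clip, still open, rests fully down (within 3 mm) astride the far board's top edge, more than 8 mm short of the right-hand corner post (value of joint ticket_yellow_jaw above 0.12 rad and z of ticket_yellow in the frame of crate_stop below 0.003 m and y of ticket_yellow in the frame of crate_stop between 0.021 and 0.24 m and x of ticket_yellow in the frame of crate_stop between -0.007 and 0.007 m and contact force between ticket_yellow and crate above 0.3 N), for 0.1 s.
4. the clip, still open and fully down on the edge, touches the corner post (within 2.5 mm) (value of joint ticket_yellow_jaw above 0.12 rad and z of ticket_yellow in the frame of crate_stop below 0.003 m and y of ticket_yellow in the frame of crate_stop below 0.0155 m), for 0.1 s.
At the end, for the whole second after the job is handed in: The yellow clip is shut on the far board of the crate (jaw within 0.04 rad of gripping), its barrel within 2.5 mm of fully down on the edge and its side within 2.5 mm of the right-hand corner post, upright within 0.1 rad, ticket outwards, at rest, the gripper off it (value of joint ticket_yellow_jaw between -0.04 and 0.04 rad and z of ticket_yellow in the frame of crate_stop between -0.0025 and 0.0025 m and y of ticket_yellow in the frame of crate_stop below 0.0155 m and x of ticket_yellow in the frame of crate_stop between -0.004 and 0.004 m and x of ticket_yellow_face in the frame of crate_stop above 0.012 m and angle between ticket_yellow's own z axis and vertical below 0.1 rad and linear speed of ticket_yellow below 0.01 m/s and contact force between the fingers and ticket_yellow below 0.1 N); the robot touches nothing.
It fails at once if the clip is pressed or shoved against the crate with more than 40 N (the shut clip's own grip included) (contact force between ticket_yellow and crate above 40 N).
It fails at once if the fingers or arm touch the crate with more than 3 N (contact force between any of the fingers, the arm and crate above 3 N).
It fails at once if another ticket is moved more than 6 mm (distance of any of ticket_red, ticket_green from where it was at the start of the episode above 0.006 m).
It fails at once if a jar or another table thing is moved more than 10 mm (distance of any of honey0, honey1, honey2, honey3, honey4, honey5, jam_jar, marmalade, spoon_pot, dipper from where it was at the start of the episode above 0.01 m).
It also fails if it takes over 64 s, if anything falls off the work surface, if the arm or the gripper's body presses on something with over 40 N, if the wrist force passes 120 N, or if a joint passes its speed limit or range.

ROBOT

A 6-joint arm with a two-finger parallel gripper is mounted at the origin on the work surface. World frame = base frame: x ahead of the robot, y to its left, z up, the work surface at z = 0. Lengths are in m, angles in degrees, forces in N, time in s.
With the tool pointing down it reaches from about 0.4 to 0.825 m from the base axis. Payload 7 kg.
Tool frame: the origin (TCP) lies on the front face of the gripper's body, between the roots of the fingers; the fingertips stand 66 mm ahead of it and the grasp point (between the pads) lies 47 mm ahead of it; z points along the fingers, y is the line along which they close (so a half turn about z gives the same grasp; the last joint's range is limited). The gripper opens to 88 mm and grips with 3 to 60 N. Pads are 19 mm wide; open, the fingers measure 130 mm over their backs; the gripper's body (78 mm by 193 mm) begins 47 mm behind the grasp point.
Start: joints at [92.309, 20.546, 0.682, 0, -70.136, -16.507], TCP at [0.166, 0.654, 0.292] pointing down, gripper open.
Joint ranges: [-176.03, 176.03], [-82.01, 121.73], [-58.28, 71.71], [-173.87, 95.51], [-174.79, -0.11], [-173.66, 173.66]. Speed limits (degrees/s): [136.94, 136.94, 172.46, 180, 180, 180].

INTERFACE

Orientations are given as [roll, pitch, yaw] about the fixed x, y, z axes, in that order (R = Rz(yaw) Ry(pitch) Rx(roll)).
In Python, from plant import ctrl gives the robot as it stands.
- The arm moves only by the tool send_rows, never from a script. Its argument "deltas" is a list of rows, each a list of 2 entries, a list of its own where there are three numbers: the shift along the tool's x, y, z each as a share of 800 mm, from -1 to 1, then the turn about the tool's z as a share of 90 degrees, from -1 to 1. A call has exactly 5 rows; each row is the pose to reach, as a shift and turn from the pose commanded when the call began, along the tool's axes at that moment; what a row does not reach only later rows make up. A row lasts 1/12 s, in which the tool goes at most 41.7 mm and 7.16 degrees, less where a joint would pass 70% of its speed; a pose out of reach is approached as far as the arm can. A call with a number of a shift or a turn outside -1 to 1 is refused whole. A call with a gripper value outside its range is refused whole. "gripper" is the opening, from 0 (shut) to 1 (fully open), set as the call begins (left out, the last holds). The fingers move at their own pace and stop on an object; the grip force is fixed at half the most. Time passes only in rows, so rows that repeat a pose let the fingers close, or fill a call up. It gives the time, the measured TCP pose, the force, the opening and the grip force at its end, in the units of the state.
- ctrl.get_obs(): the state, without advancing time (a new reading comes with each control period).
- ctrl.snapshot(name): name is "side" or "top"; returns a dict with "color" (480x640x3 uint8, red, green, blue), "vertical_fov" (degrees; the focal length in pixels is half the picture's height over the tangent of half this angle, whatever the lens; pixels are square), "cx", "cy" (the principal point, pixels), "rvec" (rotation vector, rad) and "tvec" (3), from world to camera coordinates, as OpenCV has them. Camera axes: x right, y down, z forward; pixel columns grow to the right and rows downward; lengths in m; the calibration is good to about 2 mm. A picture is of the moment at which its call begins. There is no depth.
- ctrl.close_job(): hands the job in; it is judged then, once.
Trained networks look in a picture, given as the dict that the camera call returned (one of the last four; its "shot" number tells which), for a name from the list of things; names that differ only in an ending like _2 or _b are one class to them, and where a whole thing is asked for, a point or a joint stands for the part that bears it (a point fixed in the world has none). Each returns a list of dicts, best first, with "conf" (0 to 1); they miss things now and then, are a little off and sometimes report something else, mostly with a low value. They report only what shows in the picture. A call takes as long as a camera call.
- ctrl.boxes_of(picture, thing): "xy" ([column, row] as shares, 0 to 1, of the picture: columns of its width, rows of its height, amid what is visible of it).
- ctrl.cut_out(picture, thing): "pixels" (480x640 bool, what is visible of it) and "xy" ([column, row] as shares, 0 to 1, of the picture: columns of its width, rows of its height, amid what is visible of it).
The state is a dict: "clock": time; "joint_pos": joint angles; "qvel": joint speeds; "tau": joint torques, N m; "tool_pos": TCP position; "orientation": TCP orientation; "force": force on the tool from outside, world axes, zero at the start; "moment": the same for the moment, N m; "opening": finger opening in m; "gripper_force": force on a finger pad.
Only numpy, scipy, OpenCV 4.12 (cv2) and the standard library are available. Lean on these libraries where they do the work, as an engineer would, in place of code of your own. Each camera call takes 0.05 s, during which the arm holds its last target. There are 200 camera calls.

## Working session

There is one attempt and no reset: what is moved stays moved. The work goes in short steps, Python scripts to look and compute and a tool call to move; the robot and the scene stay as the last step left them, time stands still between calls to the robot, and variables do not carry over. Pictures are saved under pics/ and viewed, at most 10 in all, crops included, and the job is handed in when it is done.

Besides the shell and the picture viewer there is one more tool, called after "Emit:" as a command line: name --argument value ..., lists and objects as JSON in quotes. send_rows: Moves the arm, as the interface text tells. Shift numbers are shares of 800 mm and turn numbers shares of 90 degrees, none past 1 either way. Its arguments: {"type":"object","properties":{"deltas":{"type":"array","items":{"type":"array"}},"gripper":{"type":"number"}},"required":["deltas"]}

```bash
mkdir -p pics; ls; python3 - <<'E'
from plant import ctrl
import cv2
o=ctrl.get_obs();print({k:o[k] for k in('clock','tool_pos','orientation','opening','force')})
for n in('side','top'):
    s=ctrl.snapshot(n);cv2.imwrite(f'pics/{n}0.png',s['color'][...,::-1])
    print(n,s['vertical_fov'],s['cx'],s['cy'],s['rvec'],s['tvec'])
    for t in('ticket_yellow','ticket_yellow_grip','ticket_yellow_face','ticket_red','ticket_green','rail_top','crate','crate_stop','jam_jar','marmalade','spoon_pot','dipper'):
        try:r=ctrl.boxes_of(s,t)
        except Exception as e: print(t,e);continue
        print(t,[(round(d['conf'],2),round(d['xy'][0]*640,1),round(d['xy'][1]*480,1)) for d in r[:3]])
E
```

```text
pics
{'clock': 0.0, 'tool_pos': array([0.16546926, 0.65400854, 0.29124212]), 'orientation': array([ 1.79907292e+02, -6.91509871e-03, -1.42059060e+01]), 'opening': 0.08775665840958287, 'force': array([-0.25494767,  0.36228774,  0.72141883])}
side 52.177348984735545 316.77428615788205 239.39857881384648 [ 2.10159456 -0.23900055  0.15070117] [-0.51162658  0.16986042  0.86883866]
ticket_yellow [(0.79, 342.0, 346.5), (0.65, 416.2, 374.1)]
ticket_yellow_grip [(0.59, 341.8, 349.5), (0.33, 315.0, 310.2)]
ticket_yellow_face [(0.8, 345.6, 342.9)]
ticket_red [(0.61, 314.0, 308.4)]
ticket_green [(0.88, 373.9, 392.6)]
rail_top [(0.84, 352.1, 419.6), (0.59, 326.8, 350.1)]
crate [(0.66, 264.3, 246.9)]
crate_stop [(0.77, 267.8, 249.1), (0.35, 371.5, 391.2), (0.19, 225.6, 191.4)]
jam_jar [(0.65, 405.3, 286.3), (0.55, 342.3, 348.8)]
marmalade []
spoon_pot [(0.76, 248.7, 419.1)]
dipper [(0.91, 418.5, 372.9), (0.3, 338.9, 346.0)]
top 46.54544347109065 311.53615557342806 237.80103886381426 [ 2.13129004 -2.12859687  0.18439436] [0.01834424 0.51900043 1.29804015]
ticket_yellow [(0.88, 428.8, 241.5)]
ticket_yellow_grip []
ticket_yellow_face [(0.55, 427.3, 242.9)]
ticket_red [(0.95, 391.1, 245.8)]
ticket_green [(0.68, 464.2, 235.1)]
rail_top [(0.16, 262.2, 263.9)]
crate [(0.94, 220.6, 257.2), (0.2, 210.3, 295.6)]
crate_stop [(0.83, 218.5, 261.3)]
jam_jar [(0.6, 340.9, 172.4), (0.3, 389.7, 244.2)]
marmalade [(0.86, 343.9, 297.5), (0.5, 434.0, 246.5)]
spoon_pot [(0.94, 454.0, 305.0)]
dipper []
```

View pics/side0.png

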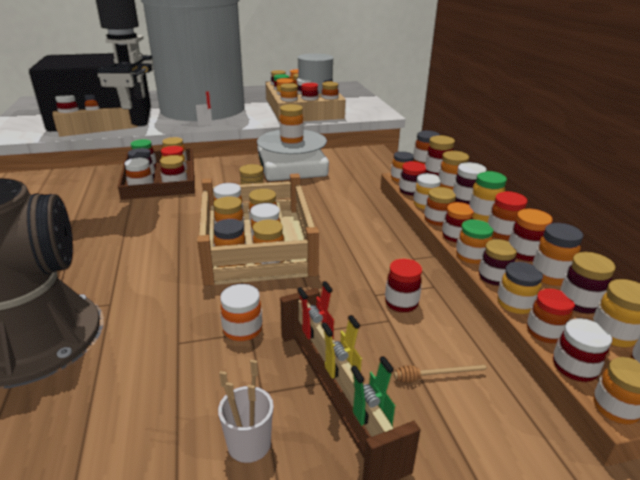

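View pics/top0.png

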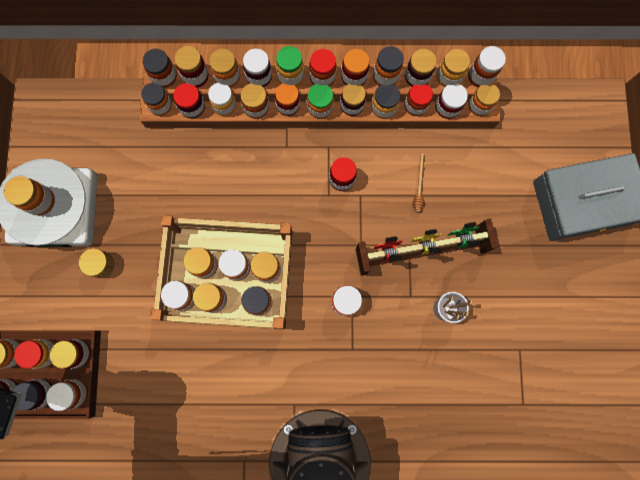

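The side view shows the rail with red (315,310), yellow (342,347), green (374,392) and the crate at (262,235). In the top view the rail runs (362,257)-(490,236), the yellow clip is at (428,241), and the crate's far-right post is at about (287,229). Next I'll zoom in.

```bash
cat > h.py <<'E'
import numpy as np, cv2
def cam(s):
    f=240/np.tan(np.radians(s['vertical_fov'])/2)
    K=np.array([[f,0,s['cx']],[0,f,s['cy']],[0,0,1.]])
    return K,cv2.Rodrigues(np.array(s['rvec'],float))[0],np.array(s['tvec'],float)
def onz(s,uv,z):
    K,R,t=cam(s);d=R.T@np.linalg.solve(K,[*uv,1.]);c=-R.T@t
    return c+d*(z-c[2])/d[2]
def proj(s,P):
    K,R,t=cam(s);p=(np.atleast_2d(P)@R.T+t)@K.T
    return p[:,:2]/p[:,2:]
E
python3 - <<'E'
from plant import ctrl
import cv2,numpy as np
from h import *
import pickle
S={n:ctrl.snapshot(n) for n in('side','top')};pickle.dump(S,open('s0.pkl','wb'))
im=S['top']['color'][...,::-1]
a=cv2.resize(im[205:285,350:510],(800,400),interpolation=cv2.INTER_CUBIC)
b=cv2.resize(im[210:240,150:310],(800,150),interpolation=cv2.INTER_CUBIC)
cv2.imwrite('pics/topz.png',np.vstack([a,b]))
c=cv2.resize(S['side']['color'][...,::-1][270:470,270:430],(480,600),interpolation=cv2.INTER_CUBIC);cv2.imwrite('pics/sidez.png',c)
for uv,z in [((363,257),.09),((489,235),.09),((168,222),.107),((287,229),.107),((279,322),.107),((157,316),.107)]: print(uv,onz(S['top'],uv,z).round(4))
print('cams',[(-cam(s)[1].T@cam(s)[2]).round(3) for s in S.values()])
E
```

```text
(363, 257) [ 0.4662 -0.1001  0.09  ]
(489, 235) [ 0.5182 -0.394   0.09  ]
(168, 222) [0.5448 0.3501 0.107 ]
(287, 229) [0.5286 0.0754 0.107 ]
(279, 322) [0.3169 0.0914 0.107 ]
(157, 316) [0.3298 0.3649 0.107 ]
cams [array([ 0.34 , -0.756,  0.599]), array([0.287, 0.017, 1.368])]
```

View pics/topz.png

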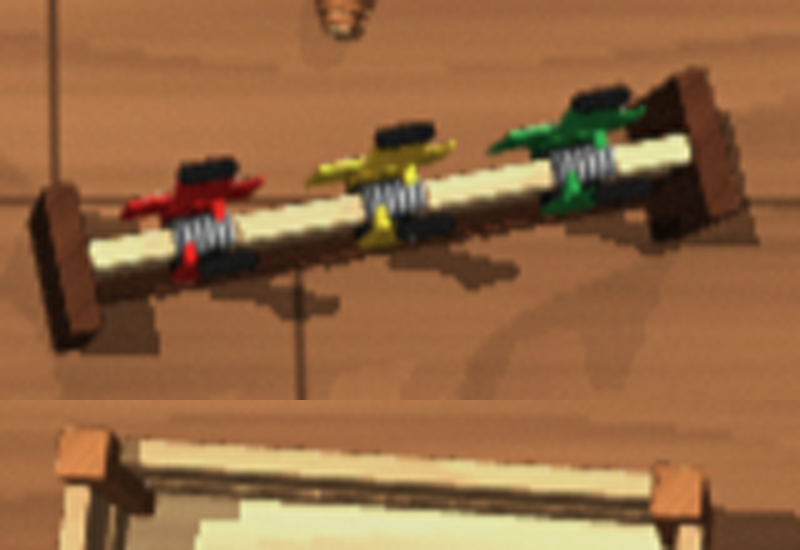

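View pics/sidez.png

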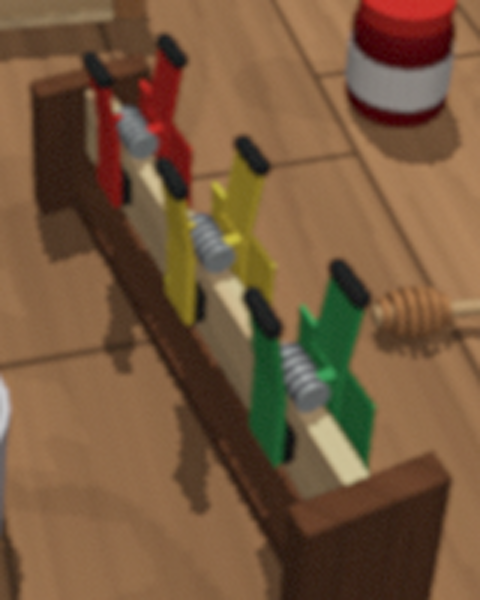

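```bash
python3 - <<'E'
import pickle
from h import *
S=pickle.load(open('s0.pkl','rb'));t=S['top'];d=S['side']
T=lambda u,v:((u+.5)/5-.5+350,(v+.5)/5-.5+205)
C=lambda u,v:((u+.5)/5-.5+150,(v-400+.5)/5-.5+210)
D=lambda u,v:((u+.5)/3-.5+270,(v+.5)/3-.5+270)
a=onz(t,T(92,256),.085);b=onz(t,T(690,150),.085);m=(a+b)/2
r=(a-b);print('rail',a,b,'len',np.linalg.norm(r),'mid',m,'yaw',np.degrees(np.arctan2(-r[0],r[1])))
y=onz(t,T(395,193),.096);print('yellow barrel',y, onz(t,T(204,232),.096),onz(t,T(583,163),.096))
print('rolls top', onz(t,T(405,135),.143),onz(t,T(428,226),.143))
print('rolls side', onz(d,D(252,155),.143),onz(d,D(174,180),.143), 'barrel side',onz(d,D(214,243),.095))
A=onz(t,C(140,453),.085);B=onz(t,C(652,486),.085);r=A-B;print('crate',A,B,np.linalg.norm(r),np.degrees(np.arctan2(-r[0],r[1])))
for p in [C(114,452),C(652,490),(C(682,490)),C(85,455)]:print(onz(t,p,.107))
E
```

```text
rail [ 0.46972102 -0.11219597  0.085     ] [ 0.52006833 -0.39242245  0.085     ] len 0.2847134134385352 mid [ 0.49489468 -0.25230921  0.085     ] yaw 10.185462616051803
yellow barrel [ 0.49771181 -0.25156318  0.096     ] [ 0.47938352 -0.1628942   0.096     ] [ 0.51189201 -0.33906795  0.096     ]
rolls top [ 0.51617527 -0.2470163   0.143     ] [ 0.47507232 -0.25576658  0.143     ]
rolls side [ 0.51874297 -0.24921852  0.143     ] [ 0.47847712 -0.25815865  0.143     ] barrel side [ 0.50068632 -0.253743    0.095     ]
crate [0.55359868 0.33357339 0.085     ] [0.53808108 0.09288073 0.085     ] 0.24119235950592657 -3.6887870574126174
[0.54947796 0.34017819 0.107     ]
[0.5318919  0.09156299 0.107     ]
[0.53190775 0.07774719 0.107     ]
[0.54804886 0.35350619 0.107     ]
```

Emit:
send_rows --deltas '[[[0,0,0],0.073],[[0,0,0],0.146],[[0,0,0],0.219],[[0,0,0],0.292],[[0,0,0],0.3645]]' --gripper 1

```text
clock: 1.82
tool_pos: [0.1656, 0.6543, 0.2922]
orientation: [-180.0, -0.0, -47.3]
force: [0.8, 1.0, 0.0]
opening: 0.0879
gripper_force: 0.0
```

Emit:
send_rows --deltas '[[[0,0,0],0.073],[[0,0,0],0.146],[[0,0,0],0.219],[[0,0,0],0.292],[[0,0,0],0.3645]]'

```text
clock: 2.23
tool_pos: [0.1656, 0.6543, 0.2922]
orientation: [-180.0, -0.0, -80.1]
force: [-0.4, -0.1, -1.0]
opening: 0.0871
gripper_force: 0.0
```

Emit:
send_rows --deltas '[[[0.0375,-0.0294,0],0],[[0.075,-0.0588,0],0],[[0.1125,-0.0882,0],0],[[0.15,-0.1175,0],0],[[0.1875,-0.147,0],0]]'

```text
clock: 2.65
tool_pos: [0.3088, 0.5263, 0.2923]
orientation: [-180.0, 0.0, -79.8]
force: [1.1, 0.7, 0.4]
opening: 0.0881
gripper_force: 0.0
```

Emit:
send_rows --deltas '[[[0.0375,-0.0294,0],0],[[0.075,-0.0588,0],0],[[0.1125,-0.0882,0],0],[[0.15,-0.1175,0],0],[[0.1875,-0.147,0],0]]'

```text
clock: 3.07
tool_pos: [0.4512, 0.3993, 0.2925]
orientation: [-180.0, 0.0, -79.8]
force: [0.9, 0.7, -0.4]
opening: 0.0874
gripper_force: 0.0
```

Emit:
send_rows --deltas '[[[0.0406,0.0044,0],0],[[0.0812,0.0087,0],0],[[0.1218,0.0131,0],0],[[0.1624,0.0174,0],0],[[0.203,0.0218,0],0]]'

```text
clock: 3.48
tool_pos: [0.4617, 0.2362, 0.2923]
orientation: [-180.0, 0.0, -79.8]
force: [0.8, 0.6, -0.1]
opening: 0.0878
gripper_force: 0.0
```

Emit:
send_rows --deltas '[[[0.0406,0.0044,0],0],[[0.0812,0.0087,0],0],[[0.1218,0.0131,0],0],[[0.1624,0.0174,0],0],[[0.203,0.0218,0],0]]'

```text
clock: 3.9
tool_pos: [0.4731, 0.0733, 0.2926]
orientation: [-179.9, 0.0, -79.8]
force: [0.5, -0.9, 0.1]
opening: 0.0875
gripper_force: 0.0
```

Emit:
send_rows --deltas '[[[0.0406,0.0044,0],0],[[0.0812,0.0087,0],0],[[0.1218,0.0131,0],0],[[0.1624,0.0174,0],0],[[0.203,0.0218,0],0]]'

```text
clock: 4.32
tool_pos: [0.4847, -0.0897, 0.2926]
orientation: [-179.9, -0.0, -79.8]
force: [-0.2, -0.3, 0.0]
opening: 0.0877
gripper_force: 0.0
```

Emit:
send_rows --deltas '[[[0.0406,0.0044,0],0],[[0.0812,0.0087,0],0],[[0.1218,0.0131,0],0],[[0.1624,0.0174,0],0],[[0.203,0.0218,0],0]]'

```text
clock: 4.73
tool_pos: [0.4963, -0.2527, 0.2925]
orientation: [-180.0, -0.0, -79.8]
force: [0.0, 0.4, 0.1]
opening: 0.0878
gripper_force: 0.0
```

Emit:
send_rows --deltas '[[[0,0,0.0125],0],[[0,0,0.025],0],[[0,0,0.0375],0],[[0,0,0.05],0],[[0,0,0.05],0]]'

```text
clock: 5.15
tool_pos: [0.4954, -0.2497, 0.2496]
orientation: [179.8, 0.1, -79.8]
force: [-0.7, 0.6, 0.1]
opening: 0.0876
gripper_force: 0.0
```

```bash
python3 - <<'E'
from plant import ctrl
from h import *
import cv2
o=ctrl.get_obs();print(o['clock'],o['tool_pos'],o['orientation'],o['joint_pos'])
s=ctrl.snapshot('side');im=s['color'][...,::-1].copy()
p=np.array(o['tool_pos']);yaw=np.radians(o['orientation'][2]);ty=np.array([np.sin(yaw),-np.cos(yaw),0])
for q in (p,p-[0,0,.066]+ty*.044,p-[0,0,.066]-ty*.044):print(proj(s,q))
print(proj(s,[.4965,-.2515,.085]))
cv2.imwrite('pics/s1.png',cv2.resize(im[230:430,250:450],(600,600),interpolation=cv2.INTER_CUBIC))
E
```

```text
5.15 [ 0.4953612  -0.24968707  0.24963289] [ 1.79814622e+02  1.03395984e-01 -7.97503084e+01] [-6.54988919e+00  1.12518492e+01 -1.80106737e+01 -5.19403565e-02
 -6.09448378e+01  1.68250551e+01]
[[340.55458418 260.49542289]]
[[308.99838146 308.96860687]]
[[367.27062592 293.37709371]]
[[337.57548274 355.11489632]]
```

View pics/s1.png

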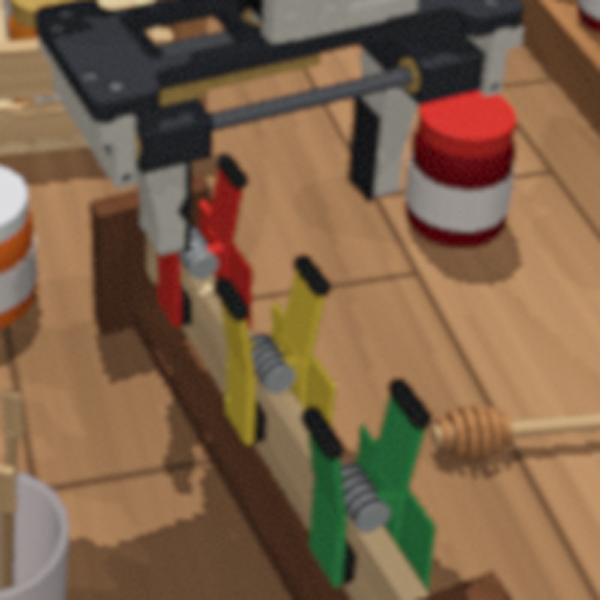

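The picture shows the gripper straddling the yellow clip's line from above, fingertips at (165,250) and (375,190) in the crop. The yellow rolls are at (233,297) and (312,275). Next I descend, close partly and check the centring.

Emit:
send_rows --deltas '[[[0,0,0.0195],0],[[0,0,0.039],0],[[0,0,0.0585],0],[[0,0,0.0775],0],[[0,0,0.0775],0]]'

```text
clock: 5.62
tool_pos: [0.4954, -0.2499, 0.188]
orientation: [179.8, 0.1, -79.8]
force: [-1.1, 1.3, 0.3]
opening: 0.0874
gripper_force: 0.0
```

Emit:
send_rows --deltas '[[[0,0,0],0],[[0,0,0],0],[[0,0,0],0],[[0,0,0],0],[[0,0,0],0]]' --gripper 0.7

```text
clock: 6.03
tool_pos: [0.4968, -0.251, 0.191]
orientation: [-179.9, -0.0, -79.8]
force: [-0.8, 0.3, -0.2]
opening: 0.0631
gripper_force: 0.0
```

```bash
python3 - <<'E'
from plant import ctrl
from h import *
import cv2
o=ctrl.get_obs();print(o['clock'],o['tool_pos'],o['orientation'],o['opening'],o['gripper_force'])
s=ctrl.snapshot('side');im=s['color'][...,::-1].copy()
t=ctrl.snapshot('top')
cv2.imwrite('pics/s2.png',cv2.resize(im[280:380,290:390],(700,700),interpolation=cv2.INTER_CUBIC)[:600])
o=ctrl.get_obs();print(o['clock'],o['tool_pos'],o['orientation'],o['opening'],o['gripper_force'])
p=np.array([.4965,-.2515,.190]);yaw=np.radians(-79.8);ty=np.array([np.sin(yaw),-np.cos(yaw),0])
for q in (p,p-[0,0,.066]+ty*.031,p-[0,0,.066]-ty*.031):print((proj(s,q)-[290,280])*7)
E
```

```text
6.0333 [ 0.49677739 -0.25100451  0.19100045] [-1.79924740e+02 -2.75027603e-02 -7.98010578e+01] 0.06312963508439111 0.0
6.1333 [ 0.49657554 -0.25105134  0.19065932] [-1.79955324e+02 -1.66343609e-02 -7.98097477e+01] 0.06163932106209023 0.0
[[350.95800417 125.73190409]]
[[199.55509525 425.49153839]]
[[474.91090344 344.66735488]]
```

View pics/s2.png

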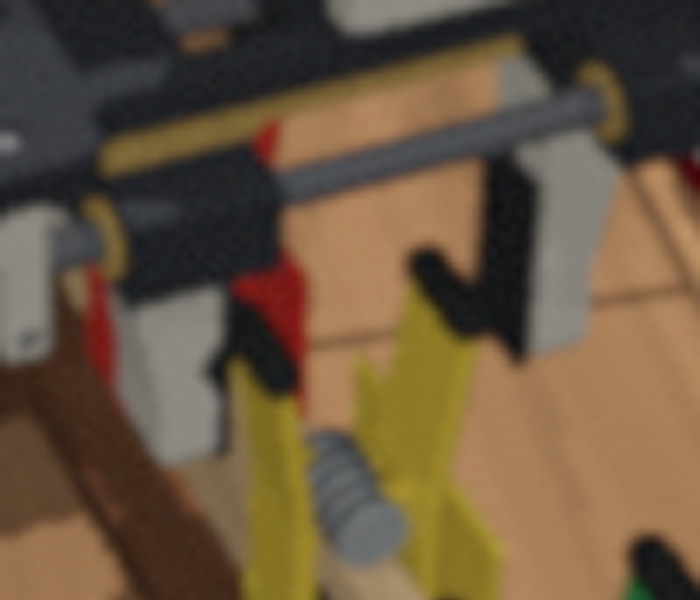

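```bash
python3 - <<'E'
from plant import ctrl
from h import *
import pickle
s=pickle.load(open('s0.pkl','rb'))['side']
D=lambda u,v:((u+.5)/7-.5+290,(v+.5)/7-.5+280)
for n,p,z in(('L',(264,342),.141),('R',(447,292),.141),('B',(357,497),.093),('finL tip outer nearbottom',(165,465),.124),('finL pad bottom near',(225,450),.124),('finR tip near left',(522,358),.124),('finR tip right',(582,340),.124)):print(n,onz(s,D(*p),z))
ty=np.array([.9842,.1771,0]);tx=np.array([-.1771,.9842,0])
for c in([.4965,-.2515,.0],):
  for a in(-.031,.031):
    print('pad near-bottom pred',c+ty*a-tx*.0095)
E
```

```text
L [ 0.47920729 -0.25337243  0.141     ]
R [ 0.51922857 -0.24682031  0.141     ]
B [ 0.50076968 -0.25142207  0.093     ]
finL tip outer nearbottom [ 0.4563308  -0.26548383  0.124     ]
finL pad bottom near [ 0.46889445 -0.26395773  0.124     ]
finR tip near left [ 0.53491036 -0.25101453  0.124     ]
finR tip right [ 0.54876216 -0.2484593   0.124     ]
pad near-bottom pred [ 0.46767225 -0.26634     0.        ]
pad near-bottom pred [ 0.52869265 -0.2553598   0.        ]
```

Emit:
send_rows --deltas '[[[0,0,0],0],[[0,0,0],0],[[0,0,0],0],[[0,0,0],0],[[0,0,0],0]]' --gripper 0.3

```text
clock: 6.55
tool_pos: [0.4979, -0.2517, 0.1927]
orientation: [-179.8, -0.2, -79.7]
force: [-3.1, 2.1, 15.7]
opening: 0.0346
gripper_force: 30.0
```

Emit:
send_rows --deltas '[[[0,0,0],0],[[0,0,0],0],[[0,0,0],0],[[0,0,0],0],[[0,0,0],0]]'

```text
clock: 6.97
tool_pos: [0.4979, -0.2516, 0.1928]
orientation: [-179.8, -0.1, -79.7]
force: [-2.3, 1.5, 15.4]
opening: 0.0346
gripper_force: 30.0
```

```bash
python3 - <<'E'
from plant import ctrl
from h import *
import cv2
o=ctrl.get_obs();print(o['clock'],o['tool_pos'],o['orientation'],o['opening'],o['gripper_force'],o['force'],o['moment'])
s=ctrl.snapshot('side');im=s['color'][...,::-1].copy()
cv2.imwrite('pics/s3.png',cv2.resize(im[280:400,290:390],(500,600),interpolation=cv2.INTER_CUBIC))
E
```

```text
6.9667 [ 0.49786609 -0.25159362  0.19275826] [-1.79805503e+02 -1.47613071e-01 -7.97400548e+01] 0.03456819068715828 30.002325475215912 [-2.32906274  1.51975455 15.43153501] [0.62991821 0.82157322 0.03169884]
```

View pics/s3.png

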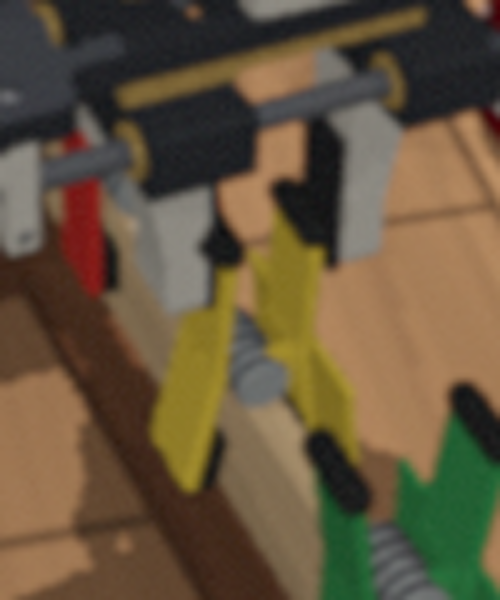

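The clip is squeezed open to the stop (opening 34.6 mm) and still sits on the rail; its jaws are spread at (190,470) and (340,430) in the crop. Now I lift it and carry it over.

Emit:
send_rows --deltas '[[[0,0,-0.01],0],[[0,0,-0.025],0],[[0,0,-0.04],0],[[0,0,-0.055],0],[[0,0,-0.07],0]]'

```text
clock: 7.43
tool_pos: [0.4962, -0.2509, 0.2466]
orientation: [180.0, 0.0, -79.8]
force: [0.3, -0.6, -0.7]
opening: 0.0346
gripper_force: 30.0
```

Emit:
send_rows --deltas '[[[0,0,-0.015],0],[[0,0,-0.03],0],[[0,0,-0.045],0],[[0,0,-0.058],0],[[0,0,-0.058],0]]'

```text
clock: 7.85
tool_pos: [0.4972, -0.2513, 0.2948]
orientation: [-179.8, -0.1, -79.8]
force: [0.1, -0.2, 0.0]
opening: 0.035
gripper_force: 30.0
```

Emit:
send_rows --deltas '[[[0,0,0],0.038],[[0,0,0],0.076],[[0,0,0],0.114],[[0,0,0],0.152],[[0,0,0],0.152]]'

```text
clock: 8.27
tool_pos: [0.4961, -0.2509, 0.2918]
orientation: [179.9, 0.0, -93.6]
force: [-0.2, 0.0, -1.3]
opening: 0.035
gripper_force: 30.0
```

Emit:
send_rows --deltas '[[[-0.031,-0.0018,0],0],[[-0.0625,-0.0035,0],0],[[-0.094,-0.0053,0],0],[[-0.1255,-0.007,0],0],[[-0.157,-0.0088,0],0]]'

```text
clock: 8.68
tool_pos: [0.5108, -0.125, 0.2921]
orientation: [180.0, 0.0, -93.4]
force: [0.2, -0.7, -0.2]
opening: 0.0349
gripper_force: 30.0
```

Emit:
send_rows --deltas '[[[-0.031,-0.0018,0],0],[[-0.0625,-0.0035,0],0],[[-0.094,-0.0053,0],0],[[-0.1255,-0.007,0],0],[[-0.157,-0.0088,0],0]]'

```text
clock: 9.1
tool_pos: [0.5255, 0.0001, 0.2921]
orientation: [180.0, -0.0, -93.4]
force: [0.4, -0.1, -0.6]
opening: 0.0347
gripper_force: 30.0
```

Emit:
send_rows --deltas '[[[-0.036,-0.0018,0],0],[[-0.07,-0.0035,0],0],[[-0.1,-0.0053,0],0],[[-0.13,-0.007,0],0],[[-0.156,-0.0088,0],0]]'

```text
clock: 9.52
tool_pos: [0.5402, 0.1246, 0.292]
orientation: [180.0, -0.0, -93.3]
force: [0.7, -0.2, -0.9]
opening: 0.0342
gripper_force: 30.0
```

Emit:
send_rows --deltas '[[[0,0,0],0],[[0,0,0],0],[[0,0,0],0],[[0,0,0],0],[[0,0,0],0]]'

```text
clock: 9.93
tool_pos: [0.5403, 0.1222, 0.2926]
orientation: [180.0, -0.0, -93.5]
force: [0.0, -0.5, 0.3]
opening: 0.0349
gripper_force: 30.0
```

```bash
python3 - <<'E'
from plant import ctrl
from h import *
import cv2,pickle
o=ctrl.get_obs();print(o['clock'],o['tool_pos'],o['orientation'],o['opening'],o['gripper_force'],o['force'],o['moment'])
S={n:ctrl.snapshot(n) for n in('side','top')};pickle.dump(S,open('s4.pkl','wb'))
s=S['side'];print((proj(s,[[.5386,.0905,.085],[.5415,.14,.085],[.5404,.1225,.183],[.5404,.1225,.29]])-[210,120])*4.5)
im=s['color'][...,::-1]
cv2.imwrite('pics/s4.png',cv2.resize(im[120:250,210:380],(765,585),interpolation=cv2.INTER_CUBIC))
E
```

```text
9.9333 [0.54028278 0.12219129 0.29255674] [ 1.79996126e+02 -5.78999221e-03 -9.35168087e+01] 0.034860413596612086 29.99979078769684 [ 0.01721966 -0.52696217  0.33034008] [0.09450421 0.03568751 0.00451695]
[[464.07535456 520.92511166]
 [446.70130975 468.6869882 ]
 [453.53709815 296.2740263 ]
 [454.76315962  64.81798652]]
```

View pics/s4.png

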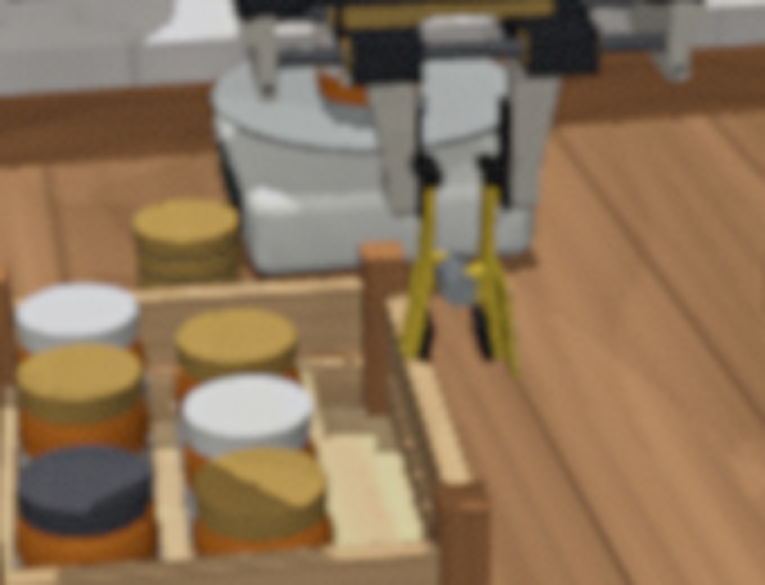

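The clip hangs level and open at (460,280), above the far board edge (433,420) and short of the right post at (462,490). Its alignment with the board is good to about 2 mm. I'll lower it in stages.

Emit:
send_rows --deltas '[[[0,0,0.025],0],[[0,0,0.05],0],[[0,0,0.07],0],[[0,0,0.085],0],[[0,0,0.093],0]]'

```text
clock: 10.45
tool_pos: [0.5398, 0.1223, 0.2166]
orientation: [179.9, -0.1, -93.5]
force: [-0.7, -1.3, -0.3]
opening: 0.0347
gripper_force: 30.0
```

Emit:
send_rows --deltas '[[[0,0,0],0],[[0,0,0],0],[[0,0,0],0],[[0,0,0],0],[[0,0,0],0]]'

```text
clock: 10.87
tool_pos: [0.5407, 0.1232, 0.219]
orientation: [-179.9, 0.0, -93.5]
force: [-0.9, -0.4, 0.0]
opening: 0.0349
gripper_force: 30.0
```

```bash
python3 - <<'E'
from plant import ctrl
from h import *
import cv2,pickle
s=ctrl.snapshot('side');o=ctrl.get_obs();print(o['tool_pos'],o['force'],o['moment'])
im=s['color'][...,::-1]
cv2.imwrite('pics/s5.png',cv2.resize(im[140:260,230:370],(700,600),interpolation=cv2.INTER_CUBIC))
E
```

```text
[0.54059671 0.1231648  0.21884246] [-0.33622509  0.65252993 -0.14905394] [ 0.05978197 -0.0171313  -0.02951412]
```

View pics/s5.png

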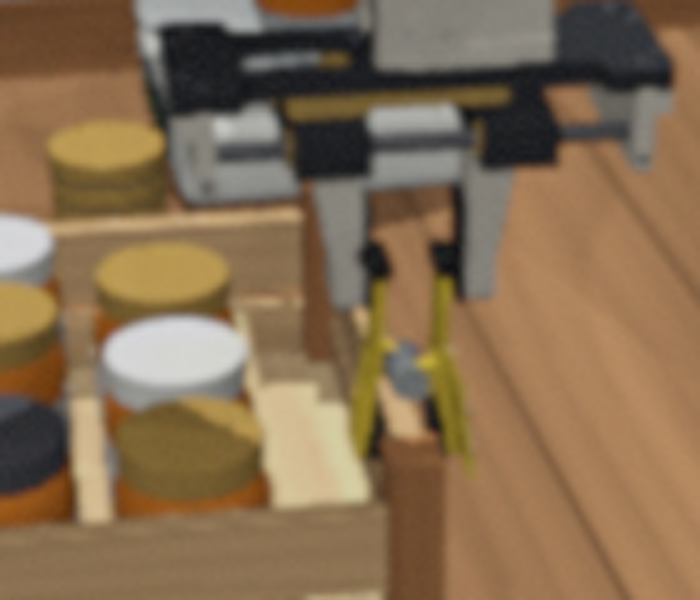

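The open jaws straddle the board edge: jaws at (372,430) and (432,410), board between them, and the force reading is zero. I'll carry on down.

Emit:
send_rows --deltas '[[[0,0,0.007],0],[[0,0,0.014],0],[[0,0,0.021],0],[[0,0,0.0275],0],[[0,0,0.0275],0]]'

```text
clock: 11.33
tool_pos: [0.5404, 0.123, 0.1949]
orientation: [180.0, -0.0, -93.5]
force: [1.5, 0.3, -2.0]
opening: 0.0344
gripper_force: 30.0
```

Emit:
send_rows --deltas '[[[0,0,0.001],0],[[0,0,0.002],0],[[0,0,0.003],0],[[0,0,0.003],0],[[0,0,0.003],0]]'

```text
clock: 11.75
tool_pos: [0.5405, 0.1231, 0.1938]
orientation: [-180.0, 0.0, -93.5]
force: [0.9, -0.3, -1.7]
opening: 0.0347
gripper_force: 30.0
```

Emit:
send_rows --deltas '[[[0,0,0.0005],0],[[0,0,0.001],0],[[0,0,0.0015],0],[[0,0,0.002],0],[[0,0,0.002],0]]'

```text
clock: 12.17
tool_pos: [0.5407, 0.1231, 0.193]
orientation: [-179.9, 0.0, -93.5]
force: [-1.4, 0.6, 5.8]
opening: 0.0344
gripper_force: 30.0
```

Emit:
send_rows --deltas '[[[0,0,0.0005],0],[[0,0,0.001],0],[[0,0,0.0015],0],[[0,0,0.0015],0],[[0,0,0.0015],0]]'

```text
clock: 12.58
tool_pos: [0.5409, 0.1232, 0.1928]
orientation: [-179.9, 0.0, -93.4]
force: [-2.4, -0.5, 13.4]
opening: 0.0347
gripper_force: 30.0
```

Emit:
send_rows --deltas '[[[0.003,0,-0.0005],0],[[0.006,0,-0.0008],0],[[0.009,0,-0.0008],0],[[0.012,0,-0.0008],0],[[0.015,0,-0.0008],0]]'

```text
clock: 13.0
tool_pos: [0.541, 0.1125, 0.1931]
orientation: [-179.8, 0.2, -93.4]
force: [1.2, 4.2, 5.9]
opening: 0.0347
gripper_force: 30.0
```

Emit:
send_rows --deltas '[[[0.001,0,0],0],[[0.002,0,0],0],[[0.003,0,0],0],[[0.004,0,0],0],[[0.004,0,0],0]]'

```text
clock: 13.42
tool_pos: [0.5409, 0.1091, 0.193]
orientation: [-179.8, 0.2, -93.5]
force: [1.5, 4.1, 4.5]
opening: 0.0344
gripper_force: 30.0
```

Emit:
send_rows --deltas '[[[0.001,0,0],0],[[0.002,0,0],0],[[0.003,0,0],0],[[0.003,0,0],0],[[0.003,0,0],0]]'

```text
clock: 13.83
tool_pos: [0.5406, 0.1064, 0.1928]
orientation: [-179.8, 0.1, -93.5]
force: [2.9, 3.4, 5.9]
opening: 0.0353
gripper_force: 30.0
```

Emit:
send_rows --deltas '[[[0.001,0,0],0],[[0.002,0,0],0],[[0.003,0,0],0],[[0.003,0,0],0],[[0.003,0,0],0]]'

```text
clock: 14.25
tool_pos: [0.5402, 0.1036, 0.1924]
orientation: [-179.9, 0.1, -93.5]
force: [3.0, 3.5, 6.6]
opening: 0.0347
gripper_force: 30.0
```

Emit:
send_rows --deltas '[[[0.001,0,0],0],[[0.002,0,0],0],[[0.002,0,0],0],[[0.002,0,0],0],[[0.002,0,0],0]]'

```text
clock: 14.67
tool_pos: [0.5399, 0.1018, 0.1922]
orientation: [-179.9, 0.1, -93.5]
force: [3.5, 4.1, 5.2]
opening: 0.0346
gripper_force: 30.0
```

Emit:
send_rows --deltas '[[[0.001,0,0],0],[[0.002,0,0],0],[[0.002,0,0],0],[[0.002,0,0],0],[[0.002,0,0],0]]'

```text
clock: 15.08
tool_pos: [0.5394, 0.1, 0.1919]
orientation: [-179.9, 0.0, -93.5]
force: [4.2, 3.3, 4.9]
opening: 0.0348
gripper_force: 30.0
```

Emit:
send_rows --deltas '[[[0.001,0,0],0],[[0.002,0,0],0],[[0.002,0,0],0],[[0.002,0,0],0],[[0.002,0,0],0]]'

```text
clock: 15.5
tool_pos: [0.539, 0.0982, 0.1917]
orientation: [-180.0, -0.0, -93.5]
force: [4.2, 2.5, 5.8]
opening: 0.0344
gripper_force: 30.0
```

Emit:
send_rows --deltas '[[[0.001,0,0],0],[[0.002,0,0],0],[[0.002,0,0],0],[[0.002,0,0],0],[[0.002,0,0],0]]'

```text
clock: 15.92
tool_pos: [0.5387, 0.0966, 0.1915]
orientation: [180.0, -0.0, -93.5]
force: [3.4, 3.3, 3.5]
opening: 0.0344
gripper_force: 30.0
```

```bash
python3 - <<'E'
from plant import ctrl
from h import *
import cv2,pickle
s=ctrl.snapshot('side');o=ctrl.get_obs();print(o['tool_pos'],o['force'],o['moment'])
im=s['color'][...,::-1]
cv2.imwrite('pics/s6.png',cv2.resize(im[170:270,250:350],(600,600),interpolation=cv2.INTER_CUBIC))
E
```

```text
[0.53868847 0.09665058 0.19153248] [3.91616697 3.378432   3.78698331] [ 1.51520898 -1.38869737 -0.04750174]
```

View pics/s6.png

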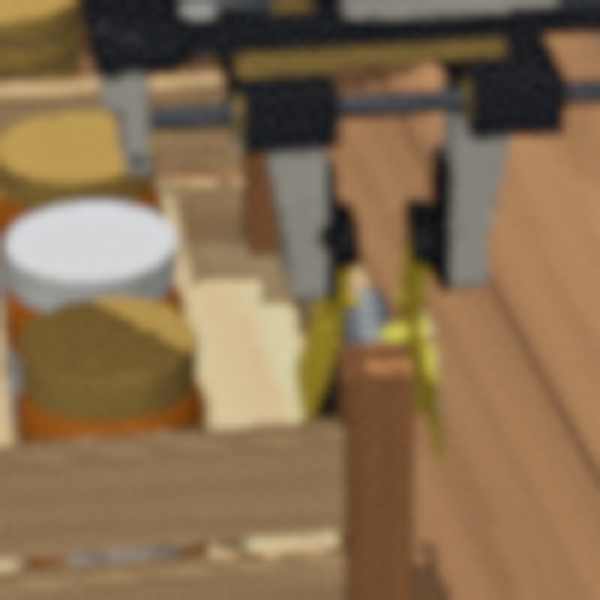

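```bash
python3 - <<'E'
from plant import ctrl
from h import *
import cv2,pickle
s=pickle.load(open('s4.pkl','rb'))['side']
def f(u,v,k,ox,oy,z): return onz(s,((u+.5)/k-.5+ox,(v+.5)/k-.5+oy),z).round(4)
print('s5 rolls',f(410,258,5,230,140,.170),'barrel ctr near',f(410,375,5,230,140,.119),'TCP .1232')
print('s6 rolls',f(384,231,6,250,170,.1427),'barrel top near',f(366,288,6,250,170,.101),'TCP .0966')
print('s6 post top corners',f(345,370,6,250,170,.107),f(410,372,6,250,170,.107),f(350,348,6,250,170,.107))
S=ctrl.snapshot('side')
g=cv2.resize(S['color'][...,::-1][195:245,285:345],(720,600),interpolation=cv2.INTER_CUBIC);cv2.imwrite('pics/s7.png',g)
for n in ('ticket_yellow','ticket_yellow_face'):print(n,[(round(d['conf'],2),d['xy'][0]*640,d['xy'][1]*480) for d in ctrl.boxes_of(S,n)[:2]])
E
```

```text
s5 rolls [0.5426 0.1244 0.17  ] barrel ctr near [0.5417 0.1193 0.119 ] TCP .1232
s6 rolls [0.5419 0.1024 0.1427] barrel top near [0.5442 0.1394 0.101 ] TCP .0966
s6 post top corners [0.5222 0.0741 0.107 ] [0.5431 0.0682 0.107 ] [0.5271 0.0883 0.107 ]
ticket_yellow [(0.67, 309.88800000000003, 223.008)]
ticket_yellow_face [(0.63, 310.976, 223.488), (0.39, 416.704, 373.008)]
```

The readings and the last picture disagree with a slide. TCP z fell 1.6 mm and the barrel appears much further left (+y) than the rolls. The clip has pivoted in the pads while its base stuck. I'll go back until it is upright, press it flat, then slide with almost no down force.

Emit:
send_rows --deltas '[[[-0.004,0,0],0],[[-0.008,0,0],0],[[-0.012,0,0],0],[[-0.016,0,0],0],[[-0.016,0,0],0]]'

```text
clock: 16.53
tool_pos: [0.5392, 0.1083, 0.1921]
orientation: [179.9, -0.2, -93.5]
force: [1.9, -4.3, 10.7]
opening: 0.0343
gripper_force: 30.0
```

Emit:
send_rows --deltas '[[[-0.004,0,0],0],[[-0.008,0,0],0],[[-0.012,0,0],0],[[-0.016,0,0],0],[[-0.016,0,0],0]]'

```text
clock: 16.95
tool_pos: [0.5391, 0.1209, 0.1911]
orientation: [179.8, -0.2, -93.5]
force: [-0.1, -3.2, 6.9]
opening: 0.0348
gripper_force: 30.0
```

```bash
python3 - <<'E'
from plant import ctrl
from h import *
import cv2,pickle
S=ctrl.snapshot('side');o=ctrl.get_obs();print(o['tool_pos'],o['force'],o['moment'])
pickle.dump(S,open('s8.pkl','wb'))
im=S['color'][160:260,280:350].astype(int)
h=cv2.cvtColor(S['color'],cv2.COLOR_RGB2HSV)
r=S['color'][190:240,300:326].astype(int)
# print coarse classes
def cl(p,h):
    if h[2]<60:return '#'
    if 24<=h[0]<=34 and h[1]>150:return 'Y'
    if h[1]<70:return 'g'
    if 15<=h[0]<24:return '.'
    return 'b'
for v in range(196,250):print(v,''.join(cl(0,h[v,u].astype(int)) for u in range(296,332)))
E
```

```text
[0.53905905 0.12075234 0.19110584] [ 0.01394533 -4.35884686  6.54982763] [-1.46924419 -0.37131591  0.01746627]
196 gggggggb.bbbbbbbbb.bbbbb##ggggggggbb
197 ggggggg..bbbbbbbbbbbbbbb##ggggggggbb
198 ggggggg....bbbb.b.bbbbbb##ggggggggb.
199 ggggggg...bbbbbbbb.bbbbb##gggggggbbb
200 gggggggb..bbbbbbb.b.bbbb##gggggggbbb
201 ggggggg##.bbbbbbbbbb######gggggggbb.
202 gggggg####b.bbb.bbbb######gggggggbbb
203 gggggg####bbbbbbbbbb######ggggggbb..
204 gggggg####bbbbbbbbbbb#####ggggggbbbb
205 gggggg#####bbbbbbbb..#####ggggggbbbb
206 gggggg#####bb.bb.b...#####ggggggbbb.
207 ggggggg##.......bb....Y.##ggggggbbbb
208 ggggggg.Y.....bbbb...YY.##ggggggbbb.
209 ggggggg.Y......bbb...YYY##ggggggbb.b
210 ggggggg.Y.....bbbb...YY.#gggggggbbbb
211 ggggggg.Y.......bb...YY..gggggggbbbb
212 ggggggg.Y......bbb...Y...bbbggbbbbbb
213 ggggggg.YY.....bbb...Y...bbbbbbbbbbb
214 .ggggg..Y......bb.b..YY..bbbbbbbbbbb
215 ........Y.......bb...YY.bbbbbbbbbbbb
216 ........Y........b...Y...bbb..bbbbbb
217 ........Y........b...Y...bbbb.bbbbbb
218 ........Y........b...Y...bbbb.bbbbbb
219 ........Y.....g.bb...Y...bbbb.bbbbbb
220 .
[... 524 characters left out ...]
.bb
233 ggggbbYYY..bbbbbbbbbbb..YY...bb...bb
234 .ggbbYYYY.bbbbbbbbbbbb..YY...b.bb.bb
235 .ggbbYYYY.bbbbbbbbbbbb..YY....b.bbbb
236 .ggbbYYYY.bbbbbbbbbbbb..YYY..b.b.bbb
237 ..gbbYYYY.bbbbbbbbbbbb..YYY...bbb.bb
238 ..gbbYY...bbbbbbbbbbbb..YYY...bbb...
239 ..........bbbbbbbbbbbb..YYY...b.b..b
240 ...........bbbbbbbbbbb..YYY...bbbb.b
241 ............bbbbbbbbbbb.......bbbbbb
242 ............bbbbbbbbbbb........bbb.b
243 ............bbbbbbbbbbbbbb....bbb.bb
244 ............bbbbbbbbbbbbbb.....bb.bb
245 ............bbbbbbbbbbbbbb.....bbbbb
246 .............bbbbbbbbbbbbb....bbbb..
247 ............bbbbbbbbbbbbbbb...bbbbbb
248 ............bbbbbbbbbbbbb.bbbbbbb...
249 ............bbbbbbbbbbbb.b.bbbbbbb.b
```

Emit:
send_rows --deltas '[[[0,0,0.001],0],[[0,0,0.002],0],[[0,0,0.003],0],[[0,0,0.003],0],[[0,0,0.003],0]]'

```text
clock: 17.42
tool_pos: [0.5397, 0.1207, 0.1907]
orientation: [179.9, -0.2, -93.5]
force: [-2.9, -4.3, 20.1]
opening: 0.0346
gripper_force: 30.0
```

Emit:
send_rows --deltas '[[[0,0,-0.001],0],[[0,0,-0.002],0],[[0,0,-0.003],0],[[0,0,-0.004],0],[[0,0,-0.004],0]]'

```text
clock: 17.83
tool_pos: [0.5394, 0.1217, 0.1915]
orientation: [179.9, -0.1, -93.5]
force: [1.0, -0.9, -0.6]
opening: 0.0346
gripper_force: 30.0
```

Emit:
send_rows --deltas '[[[0,0,-0.0006],0],[[0.002,0,-0.0006],0],[[0.004,0,-0.0006],0],[[0.006,0,-0.0006],0],[[0.008,0,-0.0006],0]]'

```text
clock: 18.25
tool_pos: [0.5397, 0.1157, 0.1927]
orientation: [180.0, -0.0, -93.5]
force: [-0.1, 0.7, -0.3]
opening: 0.0345
gripper_force: 30.0
```

Emit:
send_rows --deltas '[[[0,0,0],0],[[0,0,0],0],[[0,0,0],0],[[0,0,0],0],[[0,0,0],0]]'

```text
clock: 18.67
tool_pos: [0.54, 0.1159, 0.1929]
orientation: [-180.0, 0.0, -93.5]
force: [0.5, 0.0, -0.7]
opening: 0.0346
gripper_force: 30.0
```

```bash
cat > m.py <<'E'
from plant import ctrl
from h import *
import sys
S=ctrl.snapshot('side');o=ctrl.get_obs();print(o['clock'],o['tool_pos'].round(4),o['force'].round(1),o['moment'].round(2))
h=cv2.cvtColor(S['color'],cv2.COLOR_RGB2HSV)
def cl(h):
    if h[2]<60:return '#'
    if 24<=h[0]<=34 and h[1]>150:return 'Y'
    if h[1]<70:return 'g'
    if 15<=h[0]<24:return '.'
    return 'b'
for v in range(198,244):print(v,''.join(cl(h[v,u].astype(int)) for u in range(298,330)))
E
python3 m.py
```

```text
18.7167 [0.5399 0.1159 0.1929] [ 0.  -0.5 -0.9] [ 0.05 -0.02  0.05]
198 ggggggbbbbbbbbb..bbbbbb##ggggggg
199 ggggggbbb.bbbb.b.bbbbbb##ggggggg
200 ggggggbbbbbbbb.b.bbbbbb##ggggggg
201 gggggg##bbbbbbbbbbb######ggggggg
202 ggggg####bbbbbbbbbb######ggggggg
203 ggggg####bbbb.bbbbb######ggggggg
204 ggggg####bbbbbbbbbbb#####ggggggb
205 ggggg#####bbbbbbbb.b#####ggggggb
206 ggggg#####bbb.bbbb..#####ggggggb
207 gggggg###.bbb.bbbb...Y.##ggggggb
208 ggggggg......bbbb...YY.##ggggggb
209 gggggg.Y....b..bbb..YYY##gggggg.
210 gggggg......b..bb...YY.##ggggggb
211 gggggg.Y....bbbbb...YY..#ggggggb
212 gggggg.Y.....bbbb...Y...bgggggbb
213 gggggg.......bbbb...Y..bbbbbbbbb
214 gggggg.Y.....bbb....Y...bbbbbbbb
215 .......Y......bbb...Y...b..bbbbb
216 .......Y.......bb...Y..bbbbbb.bb
217 ......YY.......bb...Y..bbb...bbb
218 .......Y......bbb...Y..bbbbb.bbb
219 .......Y....gggbb...Y...bb.b.bb.
220 ......YYYY..ggggb...Y...bbb..bb.
221 ......YYYY.gggggb...YY...bbbbbb.
222 ......YYY.gggggg...YYY...bb.bb.b
223 ......YYY.gggggbbYYYYY...b.b.b.b
224 g....YYYY.ggggggbYYYYYY...bbbbb.
225 g....YYYY.gggggggbYYYYYY..bbbbbb
226 g....YYYY.ggggggg...YYYY..bbbbbb
227 gg...YYY..bbbbbbbb..YYYY...bbbbb
228 gg...YY...bbbbbbbbb..YYYY..bbb.b
229 gg...YY..bbbbbbbbbb..YYYY..bbbbb
230 gg...YY..bbbbbbbbbb...YY...bbbbb
231 gg..YYY..bbbbbbbbbbb..YY....bbb.
232 ggbbYYY..bbbbbbbbbbb..YYY.....bb
233 ggbbYYY..bbbbbbbbbbb..YYY...bbbb
234 ggbbYYY..bbbbbbbbbbb..YYY...bbbb
235 gbbbYYY..bbbbbbbbbbb..YYY..bbbb.
236 gbbbYYY..bbbbbbbbbbbb.YYY....b..
237 ggbbYYY.bbbbbbbbbbbbb.YYY...bb.b
238 ggbbYY..bbbbbbbbbbbbb.YYY...bbb.
239 ..b.....bbbbbbbbbbbbb..YYY...bb.
240 .........bbbbbbbbbbbb....Y..bbb.
241 ..........bbbbbbbbbbb........bbb
242 ..........bbbbbbbbbbbb.......bbb
243 ..........bbbbbbbbbbbbbbb....b.b
```

Emit:
send_rows --deltas '[[[0.002,0,0],0],[[0.004,0,0],0],[[0.006,0,0],0],[[0.008,0,0],0],[[0.009,0,0],0]]'

```text
clock: 19.13
tool_pos: [0.5395, 0.1084, 0.1929]
orientation: [180.0, -0.0, -93.5]
force: [0.3, -0.7, -0.5]
opening: 0.0346
gripper_force: 30.0
```

Emit:
send_rows --deltas '[[[0.001,0,0],0],[[0.002,0,0],0],[[0.002,0,0],0],[[0.002,0,0],0],[[0.002,0,0],0]]'

```text
clock: 19.55
tool_pos: [0.5394, 0.1071, 0.1929]
orientation: [-180.0, 0.0, -93.5]
force: [-0.2, 0.0, -0.6]
opening: 0.0345
gripper_force: 30.0
```

Emit:
send_rows --deltas '[[[0.001,0,0],0],[[0.002,0,0],0],[[0.002,0,0],0],[[0.002,0,0],0],[[0.002,0,0],0]]'

```text
clock: 19.97
tool_pos: [0.5393, 0.1054, 0.1929]
orientation: [-180.0, 0.0, -93.5]
force: [-0.2, -0.3, -0.9]
opening: 0.0347
gripper_force: 30.0
```

Emit:
send_rows --deltas '[[[0.001,0,0],0],[[0.0015,0,0],0],[[0.0015,0,0],0],[[0.0015,0,0],0],[[0.0015,0,0],0]]'

```text
clock: 20.38
tool_pos: [0.5392, 0.1043, 0.1929]
orientation: [-180.0, 0.0, -93.5]
force: [0.1, 0.4, -0.8]
opening: 0.0345
gripper_force: 30.0
```

Emit:
send_rows --deltas '[[[0.001,0,0],0],[[0.0015,0,0],0],[[0.0015,0,0],0],[[0.0015,0,0],0],[[0.0015,0,0],0]]'

```text
clock: 20.8
tool_pos: [0.5392, 0.103, 0.1929]
orientation: [180.0, 0.0, -93.5]
force: [0.0, -0.7, -0.9]
opening: 0.0347
gripper_force: 30.0
```

Emit:
send_rows --deltas '[[[0.001,0,0],0],[[0.0015,0,0],0],[[0.0015,0,0],0],[[0.0015,0,0],0],[[0.0015,0,0],0]]'

```text
clock: 21.22
tool_pos: [0.5391, 0.1019, 0.1929]
orientation: [180.0, -0.0, -93.5]
force: [0.4, 0.7, -0.0]
opening: 0.0344
gripper_force: 30.0
```

Emit:
send_rows --deltas '[[[0.001,0,0],0],[[0.0015,0,0],0],[[0.0015,0,0],0],[[0.0015,0,0],0],[[0.0015,0,0],0]]'

```text
clock: 21.63
tool_pos: [0.5391, 0.1009, 0.193]
orientation: [-180.0, 0.0, -93.5]
force: [-0.7, 1.6, 0.5]
opening: 0.035
gripper_force: 30.0
```

```bash
python3 m.py
```

```text
21.6833 [0.5391 0.1009 0.193 ] [0.5 1.6 0.1] [ 0.97  0.16 -0.  ]
198 gggggggbbbbbbbbbb.bbbbbb##gggggg
199 gggggggbb.bbbbb.b.bb.bbb##gggggg
200 gggggggbb.bbbbb.b.bbbbbbb#gggggg
201 gggggggbbbbbbbbbbbbbbbbbb#gggggg
202 gggggggbbbbbbbbbbbbbbbbb##gggggg
203 ggggggggbbbbbbbbbbbbb#####gggggg
204 ggggggg##bbbb.bbbbbb######gggggg
205 ggggggg###bbbbbbbbbb######gggggg
206 gggggg####bbbb.bbbbbb#####gggggg
207 gggggg#####bbbbbbbbbb#####gggggg
208 gggggg#####bbbbbbbb..#####gggggg
209 gggggg#####bb.bbbbb..#####gggggg
210 ggggggg####bbbb.bbb...####gggggg
211 ggggggg##...bbbbb.....Y.##gggggg
212 ggggggggY....bbb.b...YYY##gggggg
213 ggggggg.YY...bbbbb...YYY.#gggggg
214 ggggggg.YY...bbbbb...YY..#gggggg
215 ggggggg.......bbbb...Y...bgggggg
216 ggggggg.Y.....bb.b...YY..bbbbbbb
217 ggggggg.Y......bbb...Y...bbbbbbb
218 .ggg...........bbb...Y...bbbbbbb
219 ........Y......bbb...Y...bbbbb.b
220 .......YY......bbb...Y...bbb..bb
221 .......YY......bbb...Y...bbbbbb.
222 .......YYY....ggbb...Y...bbb.b.b
223 .......YYYY..ggggb...Y...bbb....
224 g......YYYY.gggggbb..Ybb..bbb.bb
225 g......YYY.gggggg...YYYb..bbbb.b
226 g.....YYY..gggggg...YYYY..bbbbb.
227 gg....YY...bbbbbb...YYYY...bbbbb
228 gg....Y...bbbbbbbb...YYY....bbbb
229 gg....Y..bbbbbbbbbb...YY....bbbb
230 ggg...Y..bbbbbbbbbb...YYY...bb.b
231 ggg...Y..bbbbbbbbbbb..YYY...bb.b
232 ggg..YY...bbbbbbbbbb..YYY....b..
233 ggg..YY...bbbbbbbbbb..YYYY...b.b
234 ggg..YY...bbbbbbbbbb..YYY....bbb
235 gggb.YY..bbbbbbbbbbbb.YYYY...bb.
236 gggbbYY..bbbbbbbbbbbb.YYYY...bb.
237 gggbbYY...bbbbbbbbbbb.YYYY...b.b
238 ggbb.YY..bbbbbbbbbbbb.YYYY...b.b
239 ggbb.....bbbbbbbbbbbbb.YYYY..bb.
240 .........bbbbbbbbbbbbb.YYY...bb.
241 ..........bbbbbbbbbbb..YYYY..bbb
242 ..........bbbbbbbbbbbb.YYYY...bb
243 ..........bbbbbbbbbbbb.Y..Y...bb
```

Emit:
send_rows --deltas '[[[0,0,0.0005],0],[[0,0,0.001],0],[[0,0,0.0015],0],[[0,0,0.002],0],[[0,0,0.002],0]]'

```text
clock: 22.1
tool_pos: [0.5394, 0.1009, 0.1915]
orientation: [-180.0, 0.0, -93.5]
force: [0.1, 2.6, 1.4]
opening: 0.0341
gripper_force: 30.0
```

Emit:
send_rows --deltas '[[[0,0,0.0005],0],[[0,0,0.001],0],[[0,0,0.001],0],[[0,0,0.001],0],[[0,0,0.001],0]]'

```text
clock: 22.52
tool_pos: [0.5395, 0.1009, 0.1912]
orientation: [-179.9, 0.0, -93.5]
force: [-0.9, 3.2, 6.5]
opening: 0.0348
gripper_force: 30.0
```

Emit:
send_rows --deltas '[[[0,0,0.001],0],[[0,0,0.002],0],[[0,0,0.003],0],[[0,0,0.0035],0],[[0,0,0.0035],0]]'

```text
clock: 22.93
tool_pos: [0.5401, 0.1011, 0.1907]
orientation: [-179.8, 0.1, -93.4]
force: [-6.4, 3.8, 24.3]
opening: 0.0348
gripper_force: 30.0
```

```bash
python3 m.py
```

```text
22.9833 [0.54   0.1011 0.1907] [-7.1  3.4 24.1] [ 1.39  2.67 -0.04]
198 gggggggbbbbb.bbb.bbbbbbbb##ggggg
199 gggggggbbbb.bbbb....bbbbb##ggggg
200 ggggggggbbbbbbb.bbbbbbbbb##ggggg
201 ggggggggbbbbbbbbbbbbbbbbb##ggggg
202 ggggggggbbbbbbbbbbbbbbbbb##ggggg
203 ggggggggbbbbbbbbbbbbbbbbb##ggggg
204 gggggggg#bbbbbbbbbbbbb#b###ggggg
205 gggggggg##bbb.bbbbbbb######ggggg
206 ggggggg###bbb..bbbbbb######ggggg
207 ggggggg####bbb.bbbbbb######ggggg
208 gggggg#####bbbbbbbbbb######ggggg
209 ggggggg####bbbbbbbbbbb#####ggggg
210 ggggggg####bbb.b.bbb..#####ggggg
211 ggggggg####bb.bbbbb....Y###ggggg
212 ggggggggb...bbbbbb....YY.##ggggg
213 gggggggg.Y...bbbbbb...YY.##ggggg
214 gggggggg.Y....bbbb....YY..gggggg
215 gggggggg.Y....bbbb....Y...gggggg
216 ggggggggYY....bbbb...YY...bggggg
217 gggggggg.Y.....bb.b...Y..bbbbbbb
218 .gggggg........bbb...YY..bbb.bbb
219 ..ggg...YY.....bbb...YY...bbbbbb
220 ........YY.....bbb...YY..bbbbbbb
221 ........Y.......bb...Y...bbbbbbb
222 ........YY.....bbb...Y...bbbb.b.
223 ........YY....ggbbb..YY..bbbb.b.
224 g......YYYYY.ggggbb..YY...bbbb.b
225 g......YYYY.ggggggb..YYY..bbbbbb
226 g......YY...ggggggb..YYY....bb.b
227 gg.....Y...bbbbbbb...YYY...bbbbb
228 gg....Y...bbbbbbbb...YYY...bbbbb
229 ggg...Y..bbbbbbbbbb..YYY...bbbbb
230 ggg...Y..bbbbbbbbbb...YYY...bbbb
231 ggg...Y..bbbbbbbbbbb..YYY...b..b
232 ggg...Y..bbbbbbbbbbb..YYYY...bbb
233 ggg...YY..bbbbbbbbbb..YYYY...bbb
234 ggg...Y...bbbbbbbbbb..YYYY...bbb
235 ggg..YY...bbbbbbbbbbb.YYYY...bbb
236 gggbbYY...bbbbbbbbbbb.YYYY...bb.
237 gggbbYY..bbbbbbbbbbbb.YYYY...b.b
238 gggbbYY..bbbbbbbbbbbb..YYY...bbb
239 .gbb.....bbbbbbbbbbbb..YYY...b.b
240 .........bbbbbbbbbbbbb.YYY....bb
241 .........bbbbbbbbbbbbb.YYYY...bb
242 ..........bbbbbbbbbbbb.YYYY...bb
243 ..........bbbbbbbbbbbb.YYYY...bb
```

Emit:
send_rows --deltas '[[[0,0,-0.0005],0],[[0,0,-0.001],0],[[0,0,-0.0015],0],[[0,0,-0.0015],0],[[0,0,-0.0015],0]]'

```text
clock: 23.4
tool_pos: [0.5398, 0.101, 0.1909]
orientation: [-179.9, 0.0, -93.4]
force: [-3.4, 3.3, 15.7]
opening: 0.0348
gripper_force: 30.0
```

Emit:
send_rows --deltas '[[[0,0,0],0],[[0,0,0],0],[[0,0,0],0],[[0,0,0],0],[[0,0,0],0]]' --gripper 0.5

```text
clock: 23.82
tool_pos: [0.5398, 0.1009, 0.1895]
orientation: [-179.9, 0.0, -93.5]
force: [0.8, 3.3, 4.7]
opening: 0.0437
gripper_force: 9.5
```

Emit:
send_rows --deltas '[[[0,0,0],0],[[0,0,0],0],[[0,0,0],0],[[0,0,0],0],[[0,0,0],0]]' --gripper 0.57

```text
clock: 24.23
tool_pos: [0.5392, 0.1006, 0.1888]
orientation: [-180.0, -0.0, -93.5]
force: [3.2, 0.8, 0.7]
opening: 0.0499
gripper_force: 6.2
```

```bash
python3 m.py
```

```text
24.2833 [0.5392 0.1006 0.1888] [3.4 1.5 1.6] [ 0.44 -1.47 -0.03]
198 ggg.....b.bbb.bb.b.b.bbbbbbbb#gg
199 ggg.....bbbbbb.b.bbbbbbbbbbbb#gg
200 ggg......b.bbbbbbbbbbbbbbbbb##gg
201 ggg......bbbbbbbbbbbbbbbbbbb##gg
202 ggg.......bb.bbbbbbbbbbbbbbb##gg
203 ggg........bbbbbbbbbb.bbbbbb##gg
204 ggg.......bb.bbbbb.b.bbbbbb###gg
205 gggg.......bbbbbbbbb.bbb######gg
206 ggg##......b.b.bbbbbbbbb######gg
207 ggg###.....b..bbbbbbb.bb######gg
208 ggg###b.....bbbbbbbbbb.b######gg
209 gg#####......b.bbbbbb....#####gg
210 gg#####......bb.bbbbb....#####gg
211 ggg####......bbb.bbbb....#####gg
212 ggg####......b.bbbbbb...YY.###gg
213 ggg##........bbbb..bb...YYY.##gg
214 gggg..........bbbbbbb..YYY..##gg
215 gggg..........bb.bb....YYY..b#gg
216 gggg..........bbb.bb...YY...bggg
217 gggg..Y........bbbb....YY...bbgg
218 gggg..Y........bbbb....YY...bbbb
219 gggg...........bbbbb..YYY...bbbb
220 .g.....Y.......bbbb...YYY..bbbbb
221 ................bbb...YY...b.bb.
222 .......Y......ggbbb...YY...b.b.b
223 g......Y......gggbb..YYY...bbbb.
224 g......YYYYY.gggggb..YYY..bbbb.b
225 g......YYYYb.gggggb..YYY..bbb.bb
226 g...........ggggggb..YYYY..bbbb.
227 gg..........bbbbbb..YYYYY..bbbb.
228 gg.........bbbbbbb..YYYYY...bbbb
229 gg.......bbbbb.bbbb..YYYY...bbb.
230 ggg......bbbbbbbbbb...YYY...bbbb
231 ggg......bbbbbbbbbbb..YYYY...bbb
232 ggg......bbbbbbbbbbb..YYYY...bbb
233 ggg......bbbbbbbbbbb..YYYY...bbb
234 gggg.....bbbbbbbbbbb..YYYY...bbb
235 gggg.....bbbbbbbbbbb..YYYY...bbb
236 ggggg....bbbbbbbbbbb..YYYY...bbb
237 ggggg....bbbbbbbbbbb..YYYY...bb.
238 ggggg....bbbbbbbbbbbb.YYYY...bbb
239 .ggg.....bbbbbbbbbbbb.YYYY...bb.
240 .........bbbbbbbbbbbb.YYYY...bbb
241 ..........bbbbbbbbbbb.YYYY...bb.
242 ..........bbbbbbbbbbb.YYYY...bbb
243 ..........bbbbbbbbbbb.YYYY...bbb
```

Emit:
send_rows --deltas '[[[0,0,0],0],[[0,0,0],0],[[0,0,0],0],[[0,0,0],0],[[0,0,0],0]]' --gripper 0.85

```text
clock: 24.7
tool_pos: [0.5384, 0.1004, 0.1885]
orientation: [179.9, -0.0, -93.5]
force: [-0.9, 0.4, -0.6]
opening: 0.0731
gripper_force: 0.0
```

Emit:
send_rows --deltas '[[[0,0,0],0],[[0,0,0],0],[[0,0,0],0],[[0,0,0],0],[[0,0,0],0]]'

```text
clock: 25.12
tool_pos: [0.539, 0.1007, 0.1889]
orientation: [-180.0, -0.0, -93.5]
force: [0.7, 0.4, -0.1]
opening: 0.0744
gripper_force: 0.0
```

Emit:
send_rows --deltas '[[[0,0,-0.01],0],[[0,0,-0.025],0],[[0,0,-0.045],0],[[0,0,-0.065],0],[[0,0,-0.085],0]]'

```text
clock: 25.53
tool_pos: [0.539, 0.1006, 0.2582]
orientation: [-180.0, -0.0, -93.5]
force: [0.2, -0.4, -1.3]
opening: 0.0747
gripper_force: 0.0
```

Emit:
send_rows --deltas '[[[-0.04,0,-0.04],0],[[-0.08,0,-0.04],0],[[-0.12,0,-0.04],0],[[-0.16,0,-0.04],0],[[-0.2,0,-0.04],0]]'

```text
clock: 25.95
tool_pos: [0.5487, 0.2618, 0.2901]
orientation: [-179.9, 0.1, -93.5]
force: [0.2, 1.4, -0.7]
opening: 0.0745
gripper_force: 0.0
```

```bash
python3 m.py; python3 - <<'E'
from plant import ctrl
from h import *
T=ctrl.snapshot('top');h=cv2.cvtColor(T['color'],cv2.COLOR_RGB2HSV)
def cl(h):
    if h[2]<60:return '#'
    if 24<=h[0]<=34 and h[1]>150:return 'Y'
    if h[1]<70:return 'g'
    if 15<=h[0]<24:return '.'
    return 'b'
for v in range(208,246):print(v,''.join(cl(h[v,u].astype(int)) for u in range(255,300)))
E
```

```text
26.0 [0.5494 0.2665 0.2894] [2.5 3.3 1.9] [ 0.77 -0.6   0.04]
198 ........bb.bb..bbbbbbbbbbbbbbbb.
199 ..........bbbbbbb.bbbbbbbbbbbbbb
200 .........bbbbb.bbbbbbbbbbbbbbbbb
201 .........bbbbbb.bbbbbbbbbbbbbb.b
202 ..........bbbbbbbb.bbbbbbbbbb.b.
203 ..........bbbbbbbbbbbbbbbbbbbb.b
204 ..........bbbbbbbbbbbbbbbbbb...b
205 ...........bbbbb.bbb.bbb###bbb.b
206 ...##......bbbbbbbbbbbbb###bbbbb
207 ...###........bbbbbbbbbbb###bb..
208 ...###.......bbbbbbbb.b..###.bbb
209 ...####.....bbbbbbbbbb...###bbbb
210 ....###.....bbbbbbbbbb...###bbb.
211 ....###......bbbbbbbbb....##bbbb
212 ....###......bb.b.bbb...YY..bbbb
213 .....#.......bbbbbbbb...YY...bbb
214 ..............b.bb.bb...YY...bbb
215 .............bbbb.bbb...YY..bbb.
216 ......Y......bbbbbbb...YYY...bbb
217 ......Y........bbbbb...YYY...bbb
218 ..............bbbbb....YY...bbbb
219 ......Y.......bbbbb....YY...bbbb
220 .......Y.......bbbbb...YY...bbbb
221 .......Y......bbbbb...YYY...bb..
222 .......Y......bbbbb...YYY..bbbbb
223 .......YY....ggggbb...YYY..bbbbb
224 ........YYYY.ggggbbb..YY...bbbbb
225 g.......YYY..gggggb...YY...bbbbb
22
[... 1863 characters left out ...]

232 ..........bbbb###########bbbbbbbbbbbbbbbbbbbb
233 bbb...................##.bbbbbbbbbbbbbbbbbbbb
234 ggb.......................bbbbbbbbbbbbbbbbbbb
235 gg........................bbbbb....bbbbbbbbbb
236 gg........................bbbbb....bbbbbbbbbb
237 gg.........................bbbb.....bbbbbbbbb
238 gg.........................bbbb....bbbbbbbbbb
239 gg..........................bbb.....bbbbbbbbb
240 gg.....bbbbbb.......................bbbbbbbbb
241 gg.....ggggggb.....................bbbbbbbbbb
242 g......ggggggg.....................bbbbbbbbbb
243 g.....bggggggg.....................bbbbbbbbbb
244 g.....bggggggggb....................bbbbbbbbb
245 b.....bgggggggggb...................bbbbbbbbb
```

```bash
python3 - <<'E'
from plant import ctrl
from h import *
o=ctrl.get_obs();T=ctrl.snapshot('top');g=T['color'].max(2).astype(float)
def edges(rows,c0,c1,ref=None):
    p=g[rows[0]:rows[1]].mean(0)[c0:c1];return p.astype(int)
print('far roll',edges((212,214),266,286),'near',edges((230,232),264,284))
print('post/barrel sat',T['color'][225,264:286].tolist())
c,s=np.cos(np.radians(-3.5)),np.sin(np.radians(-3.5));R=np.array([[c,-s,0],[s,c,0],[0,0,1]])
for st in([.5386,.0905,.085],):
  P=lambda x,y,z:proj(T,np.array(st)+R@np.array([x,y+.013,z]))[0].round(1)
  print('far roll ends',P(.021,.013,.058),P(.021,-.013,.058),'near',P(-.021,.013,.058),P(-.021,-.013,.058),'barrel ends',P(0,.013,.014),P(0,-.013,.014),'post top edge',P(0,-.013,.022))
print(o['tool_pos'],o['force'])
E
```

```text
far roll [113 114 117  69  24  19  18  18  18  18  19  16  18  18  19  49 114 118
 122 169] near [112 114 113 105  38  15  19  18  18  20  18  19  17  20  18  29  89 144
 149 147]
post/barrel sat [[186, 142, 95], [186, 140, 92], [192, 145, 96], [192, 146, 96], [176, 134, 89], [124, 110, 96], [82, 80, 79], [122, 124, 122], [67, 67, 69], [123, 123, 122], [77, 78, 78], [102, 104, 102], [84, 84, 85], [83, 84, 85], [104, 106, 104], [75, 77, 77], [99, 87, 78], [134, 81, 50], [136, 82, 46], [135, 81, 45], [139, 82, 48], [142, 86, 49]]
far roll ends [268.7 211.8] [280.3 212.5] near [267.3 230.1] [278.9 230.8] barrel ends [269.5 224.7] [280.7 225.4] post top edge [280.5 224.7]
[0.54896701 0.26418894 0.28908171] [ 0.38679284  0.20390924 -1.01586727]
```

```bash
python3 - <<'E'
from plant import ctrl
from h import *
import pickle
from scipy.optimize import least_squares
def meas(T,bc,yaw,tag):
    im=T['color'];v=im.max(2).astype(int);sat=v-im.min(2)
    c,s=np.cos(np.radians(yaw)),np.sin(np.radians(yaw));R=np.array([[c,-s,0],[s,c,0],[0,0,1]])
    o=onz(T,bc,.1)*[1,1,0]+[0,0,.085]
    out=[]
    for name,off,w in(('bar',(0,0,.012),None),('far',(.021,0,.058),1),('near',(-.021,0,.058),1)):
        u,vv=proj(T,o+R@np.array(off))[0]
        y0,x0=int(round(vv))-6,int(round(u))-11
        reg=(slice(y0,y0+13),slice(x0,x0+23))
        m=(np.clip((75-v[reg])/50.,0,1)*(sat[reg]<20) if w else (sat[reg]<22)*(v[reg]>45)*1.)
        n,l,st,ce=cv2.connectedComponentsWithStats((m>.2).astype(np.uint8))
        k=1+np.argmax(st[1:,4]);mm=m*(l==k);yy,xx=np.mgrid[y0:y0+13,x0:x0+23]
        out.append(((mm*xx).sum()/mm.sum(),(mm*yy).sum()/mm.sum(),int(st[k,4])))
    b=onz(T,out[0][:2],.085+.013);r=(onz(T,out[1][:2],.085+.059)+onz(T,out[2][:2],.085+.059))/2
    d=R.T@(r-b);print(tag,np.round(out,1).tolist(),'roll-barrel x,y mm',(d[:2]*1000).round(1))
T0=pickle.load(open('s0.pkl','rb'))['top'];T=ctrl.snapshot('top')
meas(T0,(391,252),10.2,'red0');meas(T0,(428.7,243.5),10.2,'yel0');meas(T0,(466.4,237.5),10.2,'grn0')
meas(T,(391,252),10.2,'red1');meas(T,(466.4,237.5),10.2,'grn1');meas(T,(274.6,226),-3.5,'yel1')
E
```

```text
red0 [[390.1, 251.1, 70.0], [391.0, 239.0, 32.0], [394.9, 256.9, 57.0]] roll-barrel x,y mm [0.2 0. ]
yel0 [[428.1, 244.3, 71.0], [430.8, 231.7, 31.0], [434.2, 249.7, 56.0]] roll-barrel x,y mm [ 0.6 -0.5]
grn0 [[466.3, 237.4, 79.0], [469.7, 224.9, 36.0], [474.8, 242.5, 68.0]] roll-barrel x,y mm [ 0.2 -0.6]
red1 [[390.2, 251.2, 71.0], [391.0, 239.0, 32.0], [394.8, 256.9, 52.0]] roll-barrel x,y mm [0.4 0.1]
grn1 [[466.1, 237.2, 80.0], [469.7, 224.9, 35.0], [474.2, 242.7, 56.0]] roll-barrel x,y mm [-0.5 -0.5]
yel1 [[275.0, 225.6, 50.0], [275.3, 212.4, 35.0], [273.8, 230.6, 46.0]] roll-barrel x,y mm [ 0.3 -2.1]
```

```bash
python3 -c "
from plant import ctrl
print(ctrl.close_job())"
```

```text
the job is handed in; nothing more can be done
None
```

The job is handed in. The yellow clip is shut on the far board against the right-hand post, ticket outwards, leaning an estimated 0.04 rad, and the gripper is clear. On the first slide the clip leaned over in the pads, so I straightened it and redid the slide hovering about 1.5–2 mm above the edge, pressing it down only at the post; that and the hidden verdict leave the pass unconfirmed.

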